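# Load the dry bath with bottles and vial

### The job

Load the dry bath so the reagents can warm up before the run: stand each amber bottle in the heating block that is bored for its size, put the white adapter in the block with the widest bore and stand the small vial in the adapter. Each must end upright, fully down in its bore and let go; tip nothing over, and leave the culture dish and the timer where they are.

Things in the scene. Friction and masses are not known exactly. Their poses are not given: they have to be found in the camera images.
- dry_bath: Dry bath (bench block heater), fixed: low white housing 172 mm deep (x, -112 to +60 from its origin), 300 mm wide (y), 54 mm high, slanting control panel along its front (-x). Three metal blocks stand side by side in its open well, in a row along its y axis, centred at x = 0 and y = -88, 0 and +88 mm; which block is in which bay varies. Origin on the bench, under the middle bay.
- block_wide: Fixed aluminium heating block 84 x 84 x 50 mm with one round bore in the middle of its top, 64 mm across and 30 mm deep, with a conical lead-in 8 mm deep that widens it to 74 mm at the mouth. For the adapter. Origin at the centre of its underside, z up; bore floor at z = 20 mm, top face at z = 50 mm (58 mm above the bench).
- block_middle: The same kind of block with a bore 54 mm across and 30 mm deep, 64 mm at the mouth. For the large amber bottle. Origin at the centre of its underside, z up; bore floor at z = 20 mm, top at 50 mm.
- block_narrow: The same kind of block with a bore 46 mm across and 30 mm deep, 56 mm at the mouth. For the small amber bottle (the large one does not enter). Origin at the centre of its underside, z up; bore floor at z = 20 mm, top at 50 mm.
- adapter: Loose white plastic adapter sleeve, turned, 60 mm high, about 0.14 kg: a round foot 58 mm across and 34 mm high and above it a narrower neck 46 mm across, which is the grip. The neck has a bore for the vial, 32 mm across, 26 mm deep, 40 mm at the mouth with a lead-in 7 mm deep. Stands upright at the start. Origin at the centre of its underside, z up; bore floor at z = 34 mm, top at 60 mm.
- amber_large: Larger amber glass bottle with black cap, 48 mm across, 98 mm high, about 0.14 kg, upright at the start; grasp it across its body about 65 mm above its underside (lower, its cap may meet the palm). Origin at the centre of its underside, z up.
- amber_small: Smaller amber glass bottle with black cap, 40 mm across, 82 mm high, about 0.1 kg, upright at the start; grasp it across its body about 55 mm above its underside. Origin at the centre of its underside, z up.
- vial: Small clear vial with a blue cap, 26 mm across, 62 mm high, about 0.03 kg, upright at the start; 36 mm of it stand out of the adapter when it is fully down. Origin at the centre of its underside, z up.
- petri: Bystander, loose: closed round culture dish 62 mm across, 15 mm high, standing among the bottles. Leave it alone. Origin at the centre of its underside, z up.
- timer: Bystander, loose: small bench timer 66 x 62 x 18 mm among the bottles. Leave it alone. Origin at the centre of its underside, z up.

How it is judged:
By the outcome, as a careful person would: the job done as asked, in the order asked, and still so for the second after the job is handed in, with the robot touching nothing.
It also fails if it takes over 122 s, if anything falls off the work surface, if the arm or the gripper's body presses on something with over 40 N, if the wrist force passes 120 N, or if a joint passes its speed limit or range.

### The arm

A 7-joint arm with a two-finger parallel gripper is mounted at the origin on a cart in front of the work surface, level with it; the furniture and walls round the work are solid. World frame = base frame: x ahead of the robot, y to its left, z up, the work surface at z = 0. Lengths are in m, angles in rad, forces in N, time in s.
With the tool pointing down it reaches from about 0.425 to 0.875 m from the base axis. Payload 8.4 kg.
Tool frame: the origin (TCP) lies at the very end of the fingers, on their centre line; the grasp point (between the pads) lies 19 mm behind it; z points along the fingers, y is the line along which they close (so a half turn about z gives the same grasp; the last joint's range is limited). The gripper opens to 85 mm and grips with 20 to 120 N. Pads are 22 mm wide; open, the fingers measure 114 mm over their backs; the gripper's body (76 mm by 85 mm) begins 54 mm behind the grasp point. The pads swing forward as they close: fully open they stand 13 mm farther back than shut.
Start: joints at [1.092, 0.333, 0.04, 1.465, -0.013, 1.343, -0.059], TCP at [0.241, -0.604, 0.231] pointing down, gripper open.
Joint ranges: [-2.58, 2.58], [-0.38, 2.09], [-1.3, 1.39], [0.25, 2.4], [-1.5, 4.64], [0.08, 2.09], [-2.65, 2.65]. Speed limits (rad/s): [2.22, 2.22, 2.79, 2.79, 3.14, 3.14, 3.14].

### API

Orientations are given as a rotation vector (axis times angle).
In Python, from station import bot gives the robot as it stands. The module is installed in compiled form; this text tells all that it offers.
- The arm moves only by the shell command python3 -m creep 'ROWS' [FORCE]. ROWS is a JSON object whose one key "motion" holds a list of rows, each a list of 3 entries, a list of its own where there are three numbers: the turn, a rotation vector about the tool's x, y, z in units of 8 degrees (1.0 is 8 degrees), then the shift along the tool's x, y, z in units of 40 mm (1.0 is 40 mm), then the opening, from 0 (shut) to 1 (fully open). A call has 1 to 20 rows; each row is the pose to reach, as a shift and turn from the pose commanded when the call began, along the tool's axes at that moment; what a row does not reach only later rows make up. A row lasts 1/10 s, in which the tool goes at most 50 mm and 8.59 degrees, less where a joint would pass 70% of its speed; a pose out of reach is approached as far as the arm can. A call with a gripper value outside its range is refused whole. The fingers move at their own pace and stop on an object; FORCE is the grip in N (left out, the last holds). Time passes only in rows, so rows that repeat a pose let the fingers close. It gives the time, the measured TCP pose, the force, the opening and the grip force at its end, in the units of the state.
- bot.get_state(): the state, without advancing time (a new reading comes with each control period).
- bot.grab_frame(name): name is "scene" or "top" or "wrist"; returns a dict with "frame" (384x512x3 uint8, red, green, blue), "mtx" (3x3 intrinsics, pixels), "R" (3x3) and "t" (3): a world point X has camera coordinates R X + t. Camera axes: x right, y down, z forward; pixel columns grow to the right and rows downward; lengths in m; the calibration is good to about 2 mm. A picture is of the moment at which its call begins. There is no depth.
- bot.sign_off(): hands the job in; it is judged then, once.
Trained networks look in the newest picture that a camera, given by its name, has taken for a name from the list of things; names that differ only in an ending like _2 or _b are one class to them, and where a whole thing is asked for, a point or a joint stands for the part that bears it (a point fixed in the world has none). Each returns a list of dicts, best first, with "score" (0 to 1); they miss things now and then, are a little off and sometimes report something else, mostly with a low value. They report only what shows in the picture. A call takes as long as a camera call.
- bot.outline_of(camera, query): "region" (384x512 bool, what is visible of it) and "uv" ([column, row] in pixels, amid what is visible of it).
The state is a dict: "time_s": time; "joint_pos": joint angles; "qvel": joint speeds; "effort": joint torques, N m; "tool_pos": TCP position; "orientation": TCP orientation; "contact_force": force on the tool from outside, world axes, zero at the start; "ft_torque": the same for the moment, N m; "opening": finger opening in m; "grip_force": force on a finger pad.
Only numpy, scipy, OpenCV 4.12 (cv2) and the standard library are available. Lean on these libraries where they do the work, as an engineer would, in place of code of your own. Each camera call takes 0.05 s, during which the arm holds its last target. There are 200 camera calls.

## Working session

There is one attempt and no reset: what is moved stays moved. The work goes in short steps, Python scripts to look and compute and a shell command to move; the robot and the scene stay as the last step left them, time stands still between calls to the robot, and variables do not carry over. Pictures are saved under pics/ and viewed, at most 16 in all, crops included, and the job is handed in when it is done.

```bash
mkdir -p pics
cat > h.py <<'E'
import numpy as np, cv2
from station import bot
from scipy.spatial.transform import Rotation as Ro
def ray(f,uv):
    d=np.linalg.inv(f['mtx'])@np.array([uv[0],uv[1],1.]); R=np.array(f['R']);t=np.array(f['t'])
    return -R.T@t, R.T@d
def atz(f,uv,z):
    c,d=ray(f,uv); return c+d*(z-c[2])/d[2]
def tri(rs):
    A=np.zeros((3,3));b=np.zeros(3)
    for c,d in rs:
        d=d/np.linalg.norm(d);P=np.eye(3)-np.outer(d,d);A+=P;b+=P@c
    return np.linalg.solve(A,b)
def proj(f,X):
    p=f['mtx']@(np.array(f['R'])@np.array(X)+np.array(f['t'])); return p[:2]/p[2]
def save(f,n,crop=None,s=1):
    im=f['frame'][:,:,::-1]
    if crop: im=im[crop[1]:crop[3],crop[0]:crop[2]]
    cv2.imwrite('pics/'+n,cv2.resize(im,None,fx=s,fy=s,interpolation=cv2.INTER_CUBIC))
E
python3 - <<'E'
from h import *
np.set_printoptions(precision=3,suppress=True)
s=bot.get_state(); print(s['time_s'],s['tool_pos'],s['orientation'],s['opening'],s['contact_force'])
print(Ro.from_rotvec(s['orientation']).as_matrix())
fs={c:bot.grab_frame(c) for c in ('scene','top')}
im=[]
for c,f in fs.items():
    save(f,c+'0.png',s=1.5)
    print(c,-np.array(f['R']).T@f['t'],f['R'][2],f['mtx'][0,0])
    for q in 'dry_bath block_wide block_middle block_narrow adapter amber_large amber_small vial petri timer'.split():
        for o in bot.outline_of(c,q)[:3]:
            ys,xs=np.where(o['region'])
            print(c,q,round(o['score'],2),np.round(o['uv']),(xs.min(),ys.min(),xs.max(),ys.max()) if len(xs) else None)
E
```

```text
0.0 [ 0.241 -0.603  0.23 ] [-3.084 -0.593  0.001] 0.08545017497838245 [-0.282 -0.933  0.365]
[[ 0.929  0.371 -0.001]
 [ 0.371 -0.929  0.001]
 [-0.    -0.002 -1.   ]]
scene [-0.121  0.613  0.584] [ 0.616 -0.603 -0.506] 370.5427880843931
scene dry_bath 0.71 [297. 198.] (np.int64(280), np.int64(189), np.int64(307), np.int64(207))
scene dry_bath 0.6 [213. 229.] (np.int64(122), np.int64(179), np.int64(275), np.int64(264))
scene dry_bath 0.44 [341. 171.] (np.int64(331), np.int64(158), np.int64(348), np.int64(180))
scene block_wide 0.83 [206. 201.] (np.int64(187), np.int64(192), np.int64(227), np.int64(215))
scene block_middle 0.7 [179. 215.] (np.int64(157), np.int64(204), np.int64(203), np.int64(231))
scene block_narrow 0.8 [230. 190.] (np.int64(212), np.int64(181), np.int64(251), np.int64(202))
scene block_narrow 0.52 [296. 195.] (np.int64(281), np.int64(190), np.int64(307), np.int64(207))
scene adapter 0.88 [337. 169.] (np.int64(331), np.int64(158), np.int64(348), np.int64(178))
scene amber_large 0.98 [269. 171.] (np.int64(261), np.int64(157), np.int64(276), np.int64(190))
scene amber_sm
[... 731 characters left out ...]
np.int64(127), np.int64(165), np.int64(162), np.int64(198))
top block_narrow 0.82 [216. 178.] (np.int64(199), np.int64(163), np.int64(234), np.int64(197))
top adapter 0.91 [374. 224.] (np.int64(358), np.int64(210), np.int64(385), np.int64(233))
top amber_large 0.57 [280. 176.] (np.int64(272), np.int64(165), np.int64(291), np.int64(188))
top amber_small 0.7 [320. 219.] (np.int64(313), np.int64(212), np.int64(330), np.int64(229))
top amber_small 0.19 [281. 219.] (np.int64(266), np.int64(207), np.int64(293), np.int64(234))
top vial 0.58 [215. 179.] (np.int64(198), np.int64(162), np.int64(233), np.int64(197))
top petri 0.58 [328. 180.] (np.int64(313), np.int64(168), np.int64(336), np.int64(191))
```

View pics/scene0.png

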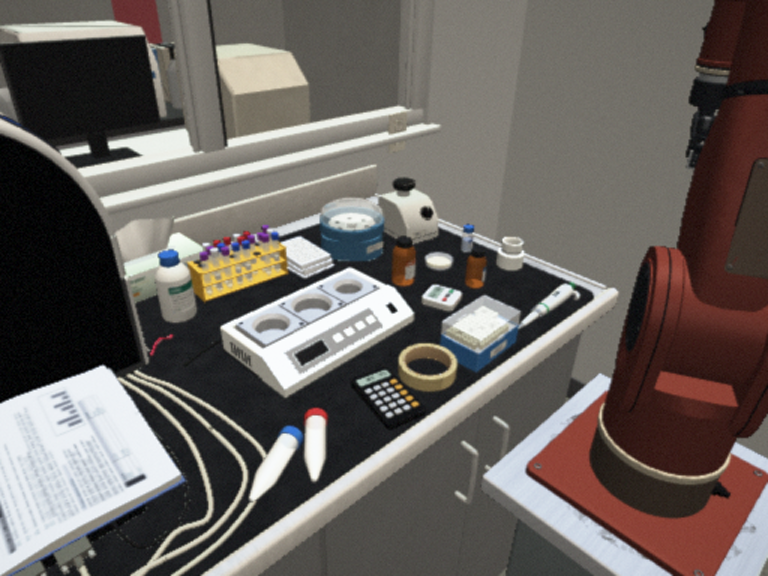

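View pics/top0.png

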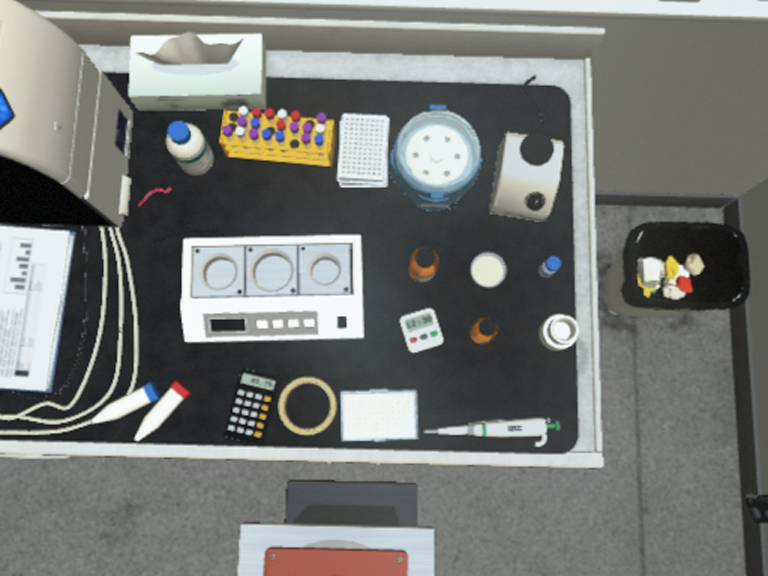

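The scene view shows the bath at about (212,225), with the large amber bottle at (269,173), the small one at (318,178), the vial at (312,158) and the adapter at (340,168), all in unscaled pixels. In the top view the bores are at (146,180), (182,180) and (217,180). The middle bay has the widest bore, the left bay the medium one and the right bay the narrow one, which agrees with the networks.

Run:
```python
from h import *
np.set_printoptions(precision=3,suppress=True)
fs={c:bot.grab_frame(c) for c in ('scene','top','wrist')}
save(fs['wrist'],'wrist0.png')
w=fs['wrist']; print('wristcam',-np.array(w['R']).T@w['t'],w['R'],w['mtx'])
O={}
for c in ('scene','top'):
    for q in 'block_wide block_middle block_narrow adapter amber_large amber_small vial petri timer'.split():
        r=bot.outline_of(c,q)
        if r: O[c,q]=r[0]
def bb(o): ys,xs=np.where(o['region']); return (xs.min()+xs.max()+1)/2,(ys.min()+ys.max()+1)/2
for q in 'block_wide block_middle block_narrow adapter amber_large amber_small vial petri timer'.split():
    if ('scene',q) in O and ('top',q) in O:
        rs=[ray(fs[c],bb(O[c,q])) for c in ('scene','top')]
        X=tri(rs); print(q,X,[round(float(np.linalg.norm(np.cross(d/np.linalg.norm(d),X-c))),4) for c,d in rs])
# top view hand points
for n,uv,z in [('vialcap',(552/1.5,263/1.5),.06),('bore+',(219/1.5,271/1.5),.058),('bore0',(272/1.5,270.5/1.5),.058),('bore-',(325/1.5,270.5/1.5),.058),('adtop',(561/1.5,329/1.5),.06),('capL',(427/1.5,257/1.5),.098),('capS',(489/1.5,324/1.5),.082),('petri',(488/1.5,269/1.5),.015)]:
    print(n,atz(fs['top'],uv,z))
```

```text
wristcam [ 0.31  -0.577  0.374] [[ 0.371 -0.929  0.001]
 [-0.888 -0.355  0.293]
 [-0.272 -0.109 -0.956]] [[265.527   0.    250.999]
 [  0.    265.527 191.905]
 [  0.      0.      1.   ]]
block_wide [0.389 0.032 0.257] [0.1376, 0.1376]
block_middle [0.558 0.21  0.051] [0.0001, 0.0001]
block_narrow [0.567 0.033 0.052] [0.0001, 0.0001]
adapter [ 0.475 -0.363  0.029] [0.0006, 0.0006]
amber_large [ 0.581 -0.131  0.048] [0.001, 0.001]
amber_small [ 0.473 -0.234  0.041] [0.0002, 0.0002]
vial [ 0.587 -0.348  0.032] [0.0002, 0.0002]
petri [ 0.585 -0.247  0.007] [0.0012, 0.0012]
timer [ 0.474 -0.132  0.007] [0.0004, 0.0004]
vialcap [ 0.589 -0.347  0.06 ]
bore+ [0.56  0.208 0.058]
bore0 [0.564 0.12  0.058]
bore- [0.566 0.032 0.058]
adtop [ 0.478 -0.36   0.06 ]
capL [ 0.584 -0.135  0.098]
capS [ 0.479 -0.238  0.082]
petri [ 0.586 -0.246  0.015]
```

```bash
cat >> h.py <<'E'
def plan(*targets,yaw=90):
    """print shift/turn units from the present pose to world TCP targets (tool down, tool x at yaw)"""
    s=bot.get_state(); R=Ro.from_rotvec(s['orientation']); p=np.array(s['tool_pos'])
    a=np.deg2rad(yaw); T=Ro.from_matrix(np.array([[np.cos(a),np.sin(a),0],[np.sin(a),-np.cos(a),0],[0,0,-1]]))
    print('turn',np.round(np.rad2deg((R.inv()*T).as_rotvec())/8,2),'at',np.round(p,4),'t',s['time_s'])
    for X in targets: print(X,'shift',np.round(R.inv().apply(np.array(X)-p)/.04,2))
E
python3 -m creep '{"motion":[[[0,0,-8.5],[10,-5.75,-0.5],1],[[0,0,-8.5],[10,-5.75,-0.5],1],[[0,0,-8.5],[10,-5.75,-0.5],1],[[0,0,-8.5],[10,-5.75,-0.5],1],[[0,0,-8.5],[10,-5.75,-0.5],1],[[0,0,-8.5],[10,-5.75,-0.5],1],[[0,0,-8.5],[10,-5.75,-0.5],1],[[0,0,-8.5],[10,-5.75,-0.5],1],[[0,0,-8.5],[10,-5.75,-0.5],1],[[0,0,-8.5],[10,-5.75,-0.5],1],[[0,0,-8.5],[10,-5.75,-0.5],1],[[0,0,-8.5],[10,-5.75,-0.5],1],[[0,0,-8.5],[10,-5.75,-0.5],1],[[0,0,-8.5],[10,-5.75,-0.5],1]]}' 40
cat > look.py <<'E'
from h import *
import sys
np.set_printoptions(precision=4,suppress=True)
f=bot.grab_frame('wrist'); save(f,sys.argv[1])
for q in sys.argv[2:]:
    for o in bot.outline_of('wrist',q)[:2]:
        ys,xs=np.where(o['region']); print(q,round(o['score'],2),np.round(o['uv'],1),xs.min(),ys.min(),xs.max(),ys.max(),len(xs))
# expected projections of model points
E=dict(amber_large=(.582,-.133,.098),amber_small=(.476,-.236,.082),vial=(.588,-.347,.062),adapter=(.477,-.361,.06),petri=(.585,-.247,.015))
for k,v in E.items(): print(k,'top',proj(f,v),'base',proj(f,(v[0],v[1],0)))
plan((.582,-.133,.2))
E
python3 look.py w1.png amber_large amber_small vial adapter petri timer
```

```text
time_s: 3.55
tool_pos: [0.5263, -0.2434, 0.2513]
orientation: [2.229, 2.214, -0.001]
contact_force: [0.1, -0.7, -0.2]
opening: 0.0853
grip_force: 0.0
amber_large 0.62 [298.5  77.7] 274 52 321 99 1785
amber_small 0.81 [212.4 159.7] 196 145 228 179 898
vial 0.79 [294.2 235.5] 282 220 303 252 502
adapter 0.57 [215.9 241.6] 199 219 238 268 1548
petri 0.84 [291.8 164.5] 269 144 311 185 1439
timer 0.73 [212.1  78.5] 184 51 241 110 2389
amber_large top [304.62    72.6097] base [290.9298  82.2965]
amber_small top [208.8296 168.7678] base [217.2228 157.2102]
vial top [295.8512 243.646 ] base [289.6737 225.2014]
adapter top [216.6202 252.3075] base [221.2079 233.4914]
petri top [291.5299 166.0237] base [290.0808 164.0237]
turn [ 0.   -0.   -0.03] at [ 0.5271 -0.2419  0.2513] t 3.9
(0.582, -0.133, 0.2) shift [2.73 1.36 1.28]
```

View pics/w1.png

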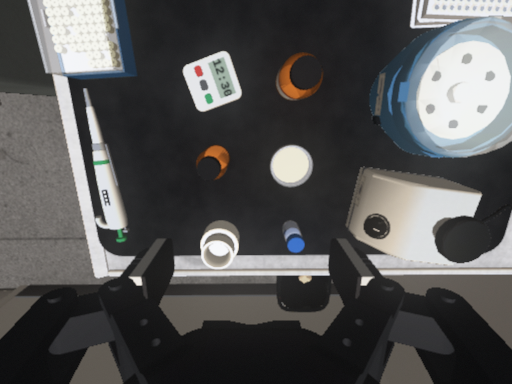

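The wrist view shows the large bottle's cap at about (306,73), the small cap at (207,168), the vial cap at (296,243) and the adapter mouth at (219,249). The petri dish is at (291,165). All of these lie near the predicted pixels. Next I refine the poses with a three-view fit and look at the bores.

```bash
cat > fit.py <<'E'
from h import *
from scipy.optimize import least_squares
np.set_printoptions(precision=4,suppress=True)
th=np.linspace(0,2*np.pi,60)
def ring(x,y,z,r): return np.c_[x+r*np.cos(th),y+r*np.sin(th),np.full(60,z)]
def box(P): return np.r_[P.min(0),P.max(0)]
M=dict(amber_large=(.024,.6,.6,.098),amber_small=(.020,.6,.6,.082),vial=(.013,.65,.8,.062),adapter=(.029,.57,.79,.06),petri=(.031,1,1,.015))
G=dict(amber_large=(.582,-.133),amber_small=(.476,-.236),vial=(.588,-.347),adapter=(.477,-.361),petri=(.585,-.247))
fs={c:bot.grab_frame(c) for c in ('scene','top','wrist')}
for q,(r,k,rc,h) in M.items():
    B={}
    for c in fs:
        for o in bot.outline_of(c,q)[:1]:
            if o['score']<.3: continue
            ys,xs=np.where(o['region']); b=np.array([xs.min(),ys.min(),xs.max()+1,ys.max()+1.])-.5
            if np.linalg.norm((b[:2]+b[2:])/2-proj(fs[c],(*G[q],h/2)))<25: B[c]=b
    def res(p):
        P=np.vstack([ring(p[0],p[1],0,r),ring(p[0],p[1],k*p[2],r),ring(p[0],p[1],p[2],r*rc)])
        return np.concatenate([box(np.array([proj(fs[c],X) for X in P]))-b for c,b in B.items()])
    s=least_squares(res,(*G[q],h),loss='soft_l1',diff_step=1e-4)
    print(q,list(B),s.x,np.round(res(s.x),1))
E
python3 fit.py
python3 -m creep '{"motion":[[[0,0,0],[8,0,0],1],[[0,0,0],[8,0,0],1],[[0,0,0],[8,0,0],1],[[0,0,0],[8,0,0],1],[[0,0,0],[8,0,0],1],[[0,0,0],[8,0,0],1],[[0,0,0],[8,0,0],1],[[0,0,0],[8,0,0],1],[[0,0,0],[8,0,0],1],[[0,0,0],[8,0,0],1]]}'
cat > bores.py <<'E'
from h import *
import sys
np.set_printoptions(precision=4,suppress=True)
f=bot.grab_frame('wrist'); save(f,sys.argv[1])
for q in ('block_middle','block_wide','block_narrow'):
    for o in bot.outline_of('wrist',q)[:1]:
        ys,xs=np.where(o['region']); print(q,round(o['score'],2),o['uv'],xs.min(),ys.min(),xs.max(),ys.max(),'bbox centre at .058',atz(f,((xs.min()+xs.max())/2,(ys.min()+ys.max())/2),.058))
for X in ((.56,.208,.058),(.564,.12,.058),(.566,.032,.058)): print(X,proj(f,X))
plan((.582,-.133,.2))
E
python3 bores.py w2.png
```

```text
amber_large ['scene', 'top', 'wrist'] [ 0.584  -0.1314  0.1019] [-0.  -0.5  0.   0.4 -1.  -0.4  0.3  0.6  1.   0.6 -0.5 -0.6]
amber_small ['scene', 'wrist'] [ 0.4732 -0.2366  0.0841] [ 0.4  0.2  0.9  0.9 -0.  -0.4  0.7  0.1]
vial ['wrist'] [ 0.5882 -0.3497  0.0604] [ 0.4 -0.1 -0.3  0.1]
adapter ['scene'] [ 0.4812 -0.3694  0.0559] [-0.4  0.   0.4 -0.1]
petri ['scene', 'top', 'wrist'] [ 0.585  -0.2465  0.0146] [ 0.1  0.3 -0.1  0.7  0.2  0.6  1.8  1.   0.3 -0.4  0.7 -0.1]
time_s: 5.8
tool_pos: [0.5287, 0.0766, 0.2512]
orientation: [2.228, 2.214, -0.001]
contact_force: [0.4, -0.5, -0.4]
opening: 0.0853
grip_force: 0.0
block_middle 0.56 [277.6, 52.0] 237 12 313 98 bbox centre at .058 [0.557  0.2106 0.058 ]
block_narrow 0.68 [282.0, 197.6] 247 168 311 231 bbox centre at .058 [0.5659 0.0365 0.058 ]
(0.56, 0.208, 0.058) [277.5705  57.5317]
(0.564, 0.12, 0.058) [279.1377 135.8048]
(0.566, 0.032, 0.058) [278.9828 202.7116]
turn [-0.    0.   -0.04] at [0.5287 0.0771 0.2513] t 6.0
(0.582, -0.133, 0.2) shift [-5.24  1.36  1.28]
```

View pics/w2.png

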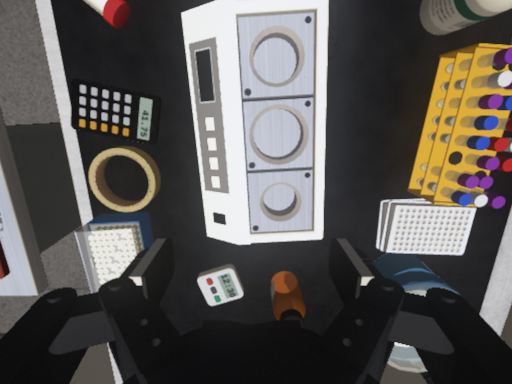

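The wrist view shows the bore mouths at about (276,58) medium, (277,135) widest and (280,202) narrow, within 2 px of the predictions. I use M (.559,.2075), W (.563,.1205) and N (.566,.0325), and go to the large bottle at (.583,-.132).

```bash
python3 -m creep '{"motion":[[[0,0,0],[-5.23,1.36,2],1],[[0,0,0],[-5.23,1.36,2],1],[[0,0,0],[-5.23,1.36,2],1],[[0,0,0],[-5.23,1.36,2],1],[[0,0,0],[-5.23,1.36,2],1],[[0,0,0],[-5.23,1.36,2],1],[[0,0,0],[-5.23,1.36,2],1],[[0,0,0],[-5.23,1.36,2],1],[[0,0,0],[-5.23,1.36,3],1],[[0,0,0],[-5.23,1.36,3.7],1],[[0,0,0],[-5.23,1.36,4.4],1],[[0,0,0],[-5.23,1.36,5.1],1],[[0,0,0],[-5.23,1.36,5.1],1],[[0,0,0],[-5.23,1.36,5.1],0],[[0,0,0],[-5.23,1.36,5.1],0],[[0,0,0],[-5.23,1.36,5.1],0],[[0,0,0],[-5.23,1.36,5.1],0],[[0,0,0],[-5.23,1.36,5.1],0],[[0,0,0],[-5.23,1.36,5.1],0],[[0,0,0],[-5.23,1.36,5.1],0]]}' 40
python3 -c "
from h import *
plan((.583,-.132,.20),(.559,.2075,.2),(.559,.2075,.072))"
```

```text
time_s: 8.0
tool_pos: [0.5834, -0.1311, 0.0495]
orientation: [2.224, 2.215, 0.003]
contact_force: [-0.2, 1.4, 7.2]
opening: 0.0467
grip_force: 40.1
turn [ 0.02  0.   -0.03] at [ 0.5834 -0.1311  0.0495] t 8.0
(0.583, -0.132, 0.2) shift [-0.02  0.   -3.76]
(0.559, 0.2075, 0.2) shift [ 8.46 -0.63 -3.77]
(0.559, 0.2075, 0.072) shift [ 8.46 -0.64 -0.57]
```

```bash
python3 -m creep '{"motion":[[[0,0,0],[0,0,-1],0],[[0,0,0],[0,0,-2],0],[[0,0,0],[0,0,-2.8],0],[[0,0,0],[1,-0.08,-2.8],0],[[0,0,0],[2.2,-0.16,-2.8],0],[[0,0,0],[3.4,-0.25,-2.8],0],[[0,0,0],[4.6,-0.34,-2.8],0],[[0,0,0],[5.8,-0.43,-2.8],0],[[0,0,0],[7,-0.52,-2.8],0],[[0,0,0],[7.9,-0.6,-2.8],0],[[0,0,0],[8.46,-0.63,-2.8],0],[[0,0,0],[8.46,-0.63,-2.6],0],[[0,0,0],[8.46,-0.63,-2.2],0],[[0,0,0],[8.46,-0.63,-2],0],[[0,0,0],[8.46,-0.63,-2],0]]}'
python3 - <<'E'
from h import *
plan((.559,.2075,.13),(.559,.2075,.0775))
f=bot.grab_frame('wrist'); save(f,'w3.png')
E
```

```text
time_s: 9.5
tool_pos: [0.5576, 0.2052, 0.1253]
orientation: [-2.228, -2.214, 0.005]
contact_force: [-0.8, 0.3, -0.8]
opening: 0.0475
grip_force: 41.9
turn [-0.02  0.01 -0.05] at [0.5576 0.2052 0.1253] t 9.5
(0.559, 0.2075, 0.13) shift [ 0.06  0.03 -0.12]
(0.559, 0.2075, 0.0775) shift [0.06 0.04 1.2 ]
```

View pics/w3.png

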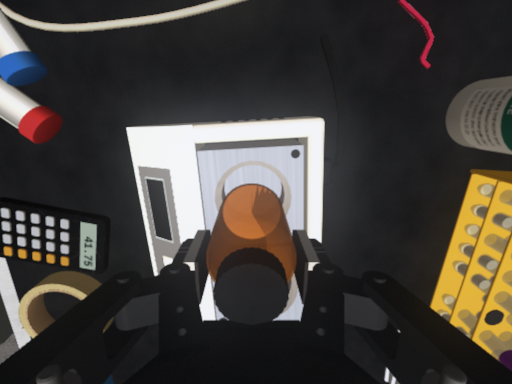

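The wrist view shows the large bottle held upright, its base column (about 252) centred on the bore mouth (about 253). I lower it.

```bash
python3 -m creep '{"motion":[[[0,0,0],[0.04,0.03,0.25],0],[[0,0,0],[0.04,0.03,0.5],0],[[0,0,0],[0.04,0.03,0.75],0],[[0,0,0],[0.04,0.03,1],0],[[0,0,0],[0.04,0.03,1.15],0],[[0,0,0],[0.04,0.03,1.22],0],[[0,0,0],[0.04,0.03,1.22],0],[[0,0,0],[0.04,0.03,1.22],0]]}'
```

```text
time_s: 10.35
tool_pos: [0.5597, 0.209, 0.0788]
orientation: [2.226, 2.217, 0.001]
contact_force: [-0.4, 0.0, -1.4]
opening: 0.0472
grip_force: 41.9
```

```bash
python3 -m creep '{"motion":[[[0,0,0],[0,0,0.04],0],[[0,0,0],[0,0,0.08],0],[[0,0,0],[0,0,0.08],0]]}'; python3 -c "
from station import bot
f=bot.get_state();print(f['tool_pos'],f['contact_force'])"
```

```text
time_s: 10.65
tool_pos: [0.56, 0.2093, 0.0774]
orientation: [2.225, 2.216, 0.002]
contact_force: [-3.7, -2.5, 15.9]
opening: 0.0471
grip_force: 43.2
[0.5600395  0.20925669 0.07742754] [-3.70266462 -2.45158503 15.91906601]
```

```bash
python3 -m creep '{"motion":[[[0,0,0],[0,0,0],1],[[0,0,0],[0,0,0],1],[[0,0,0],[0,0,0],1],[[0,0,0],[0,0,0],1],[[0,0,0],[0,0,-0.3],1],[[0,0,0],[0,0,-0.8],1],[[0,0,0],[0,0,-1.6],1],[[0,0,0],[0,0,-2.4],1],[[0,0,0],[0,0,-2.4],1],[[0,0,0],[0,0,-2.4],1]]}'
python3 - <<'E'
from h import *
plan((.474,-.2365,.14),(.474,-.2365,.038))
f=bot.grab_frame('wrist'); save(f,'w4.png')
E
```

```text
time_s: 11.65
tool_pos: [0.56, 0.2092, 0.1728]
orientation: [2.225, 2.216, 0.003]
contact_force: [-0.1, 0.8, -0.2]
opening: 0.0853
grip_force: 0.0
turn [ 0.02 -0.   -0.03] at [0.56   0.2092 0.1728] t 11.65
(0.474, -0.2365, 0.14) shift [-11.15  -2.1    0.81]
(0.474, -0.2365, 0.038) shift [-11.15  -2.11   3.36]
```

View pics/w4.png

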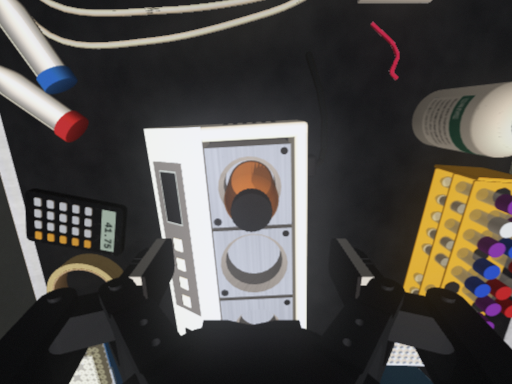

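The large bottle stands upright in the medium bore at about (251,190), released. Next is the small bottle.

```bash
python3 -m creep '{"motion":[[[0,0,0],[-11.15,-2.1,0],1],[[0,0,0],[-11.15,-2.1,0],1],[[0,0,0],[-11.15,-2.1,0],1],[[0,0,0],[-11.15,-2.1,0],1],[[0,0,0],[-11.15,-2.1,0],1],[[0,0,0],[-11.15,-2.1,0],1],[[0,0,0],[-11.15,-2.1,0.5],1],[[0,0,0],[-11.15,-2.1,0.5],1],[[0,0,0],[-11.15,-2.1,0.8],1],[[0,0,0],[-11.15,-2.1,0.8],1],[[0,0,0],[-11.15,-2.1,0.8],1],[[0,0,0],[-11.15,-2.1,0.8],1],[[0,0,0],[-11.15,-2.1,0.8],1]]}'
python3 - <<'E'
from h import *
plan((.474,-.2365,.038))
f=bot.grab_frame('wrist'); save(f,'w5.png')
for z in (0,.055,.082): print(z,proj(f,(.474,-.2365,z)))
for q in ('amber_small','adapter','vial'):
  for o in bot.outline_of('wrist',q)[:1]: print(q,o['score'],o['uv'])
E
```

```text
time_s: 13.0
tool_pos: [0.4744, -0.2348, 0.1395]
orientation: [-2.223, -2.22, -0.001]
contact_force: [-0.3, 0.2, -0.3]
opening: 0.0855
grip_force: 0.0
turn [ 0.   -0.   -0.01] at [ 0.4744 -0.2348  0.1395] t 13.0
(0.474, -0.2365, 0.038) shift [-0.04 -0.01  2.54]
0 [250.50184951 182.32266141]
0.055 [250.38383895 198.09391339]
0.082 [250.30460502 208.68295259]
amber_small 0.96 [251.4, 193.8]
adapter 0.88 [249.4, 294.2]
```

View pics/w5.png

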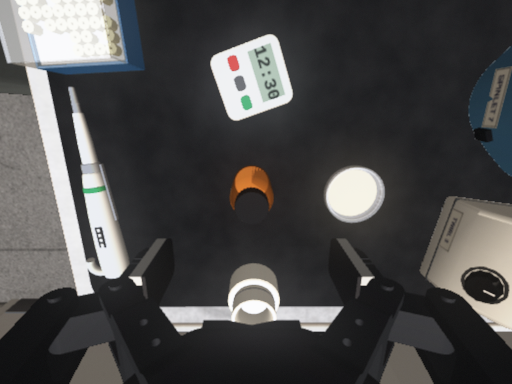

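The small bottle's cap is at (252,205), within 4 px of the prediction, so the tool is centred on it. I descend and grip.

```bash
python3 -m creep '{"motion":[[[0,0,0],[0.01,0.02,0.7],1],[[0,0,0],[0.01,0.02,1.4],1],[[0,0,0],[0.01,0.02,2],1],[[0,0,0],[0.01,0.02,2.5],1],[[0,0,0],[0.01,0.02,2.5],1],[[0,0,0],[0.01,0.02,2.5],0],[[0,0,0],[0.01,0.02,2.5],0],[[0,0,0],[0.01,0.02,2.5],0],[[0,0,0],[0.01,0.02,2.5],0],[[0,0,0],[0.01,0.02,2.5],0],[[0,0,0],[0.01,0.02,2.5],0],[[0,0,0],[0.01,0.02,2.5],0],[[0,0,0],[0.01,0.02,2.5],0]]}' 40
python3 -c "
from h import *
plan((.566,.0325,.136),(.566,.0325,.12))"
```

```text
time_s: 14.5
tool_pos: [0.4752, -0.2367, 0.0406]
orientation: [2.225, 2.215, 0.001]
contact_force: [-1.0, 0.9, 6.1]
opening: 0.0395
grip_force: 39.7
turn [ 0.01  0.01 -0.03] at [ 0.4752 -0.2367  0.0406] t 14.5
(0.566, 0.0325, 0.136) shift [ 6.74  2.25 -2.39]
(0.566, 0.0325, 0.12) shift [ 6.74  2.24 -1.99]
```

```bash
python3 -m creep '{"motion":[[[0,0,0],[0,0,-1],0],[[0,0,0],[0,0,-2],0],[[0,0,0],[0,0,-2.6],0],[[0,0,0],[0.8,0.27,-2.6],0],[[0,0,0],[1.9,0.63,-2.6],0],[[0,0,0],[3,1,-2.6],0],[[0,0,0],[4.1,1.37,-2.6],0],[[0,0,0],[5.2,1.74,-2.6],0],[[0,0,0],[6.2,2.07,-2.6],0],[[0,0,0],[6.74,2.25,-2.6],0],[[0,0,0],[6.74,2.25,-2.6],0],[[0,0,0],[6.74,2.25,-2.2],0],[[0,0,0],[6.74,2.25,-1.9],0],[[0,0,0],[6.74,2.25,-1.9],0],[[0,0,0],[6.74,2.25,-1.9],0]]}'
python3 - <<'E'
from h import *
plan((.566,.0325,.0686))
f=bot.grab_frame('wrist'); save(f,'w6.png')
print(proj(f,(.566,.0325,.058)))
E
```

```text
time_s: 16.0
tool_pos: [0.5653, 0.0322, 0.1153]
orientation: [-2.227, -2.216, 0.001]
contact_force: [-0.5, 0.4, -1.3]
opening: 0.0393
grip_force: 40.8
turn [-0.    0.   -0.04] at [0.5653 0.0322 0.1153] t 16.0
(0.566, 0.0325, 0.0686) shift [0.01 0.02 1.17]
[251.69253176 206.47046497]
```

View pics/w6.png

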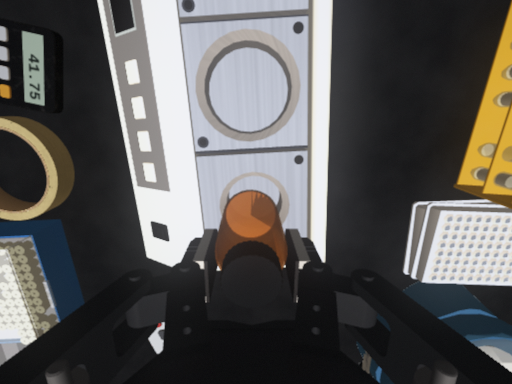

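The narrow bore's ring spans columns 219–289, centre 254, about 1.5 mm from the plan, and the bottle is upright above it. I lower it with a small correction.

```bash
python3 -m creep '{"motion":[[[0,0,0],[0.01,0.04,0.25],0],[[0,0,0],[0.01,0.04,0.5],0],[[0,0,0],[0.01,0.04,0.75],0],[[0,0,0],[0.01,0.04,1],0],[[0,0,0],[0.01,0.04,1.15],0],[[0,0,0],[0.01,0.04,1.22],0],[[0,0,0],[0.01,0.04,1.24],0],[[0,0,0],[0.01,0.04,1.24],0]]}'
```

```text
time_s: 16.85
tool_pos: [0.5663, 0.0333, 0.0683]
orientation: [2.226, 2.217, -0.004]
contact_force: [-18.3, -2.1, 33.8]
opening: 0.0391
grip_force: 44.2
```

```bash
python3 -m creep '{"motion":[[[0,0,0],[0,0,0],1],[[0,0,0],[0,0,0],1],[[0,0,0],[0,0,0],1],[[0,0,0],[0,0,0],1],[[0,0,0],[0,0,-0.3],1],[[0,0,0],[0,0,-0.8],1],[[0,0,0],[0,0,-1.6],1],[[0,0,0],[0,0,-2.4],1],[[0,0,0],[0,0,-2.4],1],[[0,0,0],[0,0,-2.4],1]]}'
python3 - <<'E'
from h import *
plan((.478,-.362,.14))
f=bot.grab_frame('wrist'); save(f,'w7.png')
E
```

```text
time_s: 17.85
tool_pos: [0.5677, 0.0333, 0.163]
orientation: [2.225, 2.216, 0.002]
contact_force: [0.7, -0.2, -0.2]
opening: 0.0855
grip_force: 0.0
turn [ 0.02  0.   -0.03] at [0.5677 0.0333 0.163 ] t 17.85
(0.478, -0.362, 0.14) shift [-9.89 -2.2   0.57]
```

View pics/w7.png

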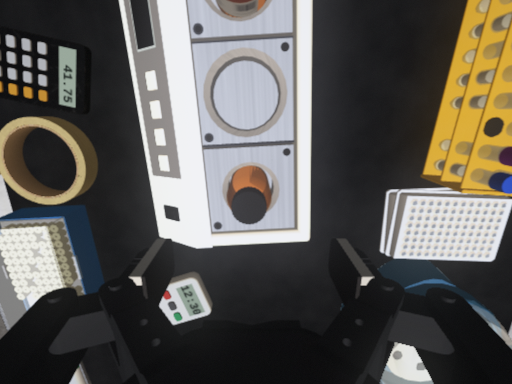

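The small bottle stands in the narrow bore, with its cap at (249,205), released. Next is the adapter.

```bash
python3 -m creep '{"motion":[[[0,0,0],[-9.89,-2.2,0],1],[[0,0,0],[-9.89,-2.2,0],1],[[0,0,0],[-9.89,-2.2,0],1],[[0,0,0],[-9.89,-2.2,0],1],[[0,0,0],[-9.89,-2.2,0],1],[[0,0,0],[-9.89,-2.2,0],1],[[0,0,0],[-9.89,-2.2,0],1],[[0,0,0],[-9.89,-2.2,0.5],1],[[0,0,0],[-9.89,-2.2,0.57],1],[[0,0,0],[-9.89,-2.2,0.57],1],[[0,0,0],[-9.89,-2.2,0.57],1],[[0,0,0],[-9.89,-2.2,0.57],1],[[0,0,0],[-9.89,-2.2,0.57],1]]}'
python3 - <<'E'
from h import *
plan((.478,-.362,.038))
f=bot.grab_frame('wrist'); save(f,'w8.png')
for z,r in ((0,.029),(.034,.029),(.06,.023)): print(z,proj(f,(.478,-.362,z)),[proj(f,(.478+dx,-.362+dy,z)).round(1) for dx,dy in ((r,0),(-r,0),(0,r),(0,-r))])
for q in ('adapter','vial'):
  for o in bot.outline_of('wrist',q)[:1]:
    ys,xs=np.where(o['region']); print(q,o['score'],o['uv'],xs.min(),ys.min(),xs.max(),ys.max())
E
```

```text
time_s: 19.2
tool_pos: [0.4785, -0.3604, 0.1395]
orientation: [2.223, 2.219, 0.001]
contact_force: [-0.9, 0.4, 0.4]
opening: 0.0856
grip_force: 0.0
turn [ 0.01  0.   -0.01] at [ 0.4785 -0.3604  0.1395] t 19.2
(0.478, -0.362, 0.038) shift [-0.04 -0.01  2.54]
0 [250.3169712  182.20972081] [array([276.7, 182.2]), array([223.9, 182.2]), array([250.3, 155.9]), array([250.4, 207. ])]
0.034 [250.2413273  191.21091786] [array([280. , 191.2]), array([220.5, 191.3]), array([250.2, 161.8]), array([250.3, 218.7])]
0.06 [250.16931331 199.78017506] [array([276.2, 199.7]), array([224.1, 199.8]), array([250.1, 174.3]), array([250.2, 223.8])]
adapter 0.86 [247.4, 190.6] 220 159 278 226
vial 0.63 [367.1, 177.0] 342 159 390 197
```

View pics/w8.png

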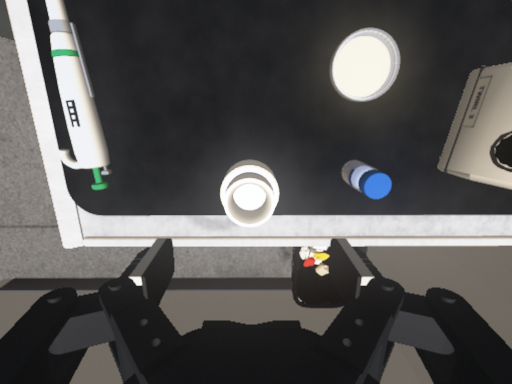

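The adapter spans columns 220–278 and rows 159–226, about 1–2 mm from the prediction, and the vial is at (370,180). I descend to the neck and grip.

```bash
python3 -m creep '{"motion":[[[0,0,0],[-0.07,-0.02,0.7],1],[[0,0,0],[-0.07,-0.02,1.4],1],[[0,0,0],[-0.07,-0.02,2],1],[[0,0,0],[-0.07,-0.02,2.5],1],[[0,0,0],[-0.07,-0.02,2.5],1],[[0,0,0],[-0.07,-0.02,2.5],0],[[0,0,0],[-0.07,-0.02,2.5],0],[[0,0,0],[-0.07,-0.02,2.5],0],[[0,0,0],[-0.07,-0.02,2.5],0],[[0,0,0],[-0.07,-0.02,2.5],0],[[0,0,0],[-0.07,-0.02,2.5],0],[[0,0,0],[-0.07,-0.02,2.5],0],[[0,0,0],[-0.07,-0.02,2.5],0]]}' 60
python3 -c "
from h import *
plan((.563,.1205,.16))"
```

```text
time_s: 20.65
tool_pos: [0.4775, -0.3653, 0.0409]
orientation: [2.224, 2.215, 0.0]
contact_force: [-1.5, 1.3, 7.7]
opening: 0.0436
grip_force: 60.3
turn [ 0.01  0.01 -0.03] at [ 0.4775 -0.3653  0.0409] t 20.65
(0.563, 0.1205, 0.16) shift [12.15  2.09 -2.99]
```

```bash
python3 -m creep '{"motion":[[[0,0,0],[0,0,-0.8],0],[[0,0,0],[0,0,-1.8],0],[[0,0,0],[0,0,-2.8],0],[[0,0,0],[0.6,0.1,-3.6],0],[[0,0,0],[1.7,0.3,-3.8],0],[[0,0,0],[2.8,0.48,-3.8],0],[[0,0,0],[3.9,0.67,-3.8],0],[[0,0,0],[5,0.86,-3.8],0],[[0,0,0],[6.1,1.05,-3.8],0],[[0,0,0],[7.2,1.24,-3.8],0],[[0,0,0],[8.3,1.43,-3.8],0],[[0,0,0],[9.4,1.62,-3.8],0],[[0,0,0],[10.5,1.8,-3.8],0],[[0,0,0],[11.5,1.98,-3.8],0],[[0,0,0],[12.15,2.09,-3.8],0],[[0,0,0],[12.15,2.09,-3.8],0],[[0,0,0],[12.15,2.09,-3.8],0],[[0,0,0],[12.15,2.09,-3.4],0],[[0,0,0],[12.15,2.09,-3],0],[[0,0,0],[12.15,2.09,-3],0]]}'
python3 - <<'E'
from h import *
plan((.563,.1205,.13),(.563,.1205,.069))
f=bot.grab_frame('wrist'); save(f,'w9.png')
r=.037
print([proj(f,(.563+dx,.1205+dy,.058)).round(1) for dx,dy in ((0,0),(r,0),(-r,0),(0,r),(0,-r))])
E
```

```text
time_s: 22.65
tool_pos: [0.5606, 0.1191, 0.1555]
orientation: [-2.226, -2.213, 0.007]
contact_force: [-0.4, 0.1, -1.5]
opening: 0.0437
grip_force: 61.6
turn [-0.03  0.01 -0.04] at [0.5606 0.1191 0.1555] t 22.65
(0.563, 0.1205, 0.13) shift [0.04 0.06 0.64]
(0.563, 0.1205, 0.069) shift [0.04 0.07 2.16]
[array([253.9, 190.5]), array([293.1, 190.3]), array([214.7, 190.6]), array([253.8, 151.2]), array([254. , 226.5])]
```

View pics/w9.png

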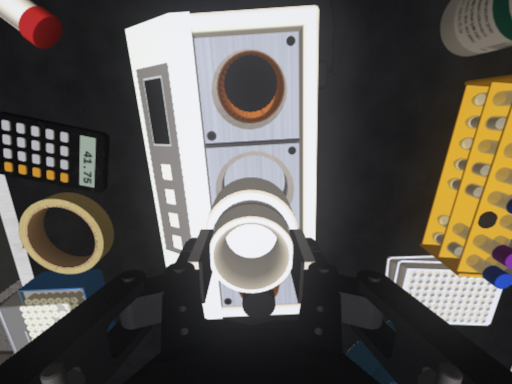

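The wide bore's ring (columns 216–295, top row 152) matches the prediction, and the adapter is upright above it. I lower it.

```bash
python3 -m creep '{"motion":[[[0,0,0],[0.02,0.05,0.4],0],[[0,0,0],[0.02,0.05,0.8],0],[[0,0,0],[0.02,0.05,1.1],0],[[0,0,0],[0.02,0.05,1.3],0],[[0,0,0],[0.02,0.05,1.5],0],[[0,0,0],[0.02,0.05,1.7],0],[[0,0,0],[0.02,0.05,1.9],0],[[0,0,0],[0.02,0.05,2.05],0],[[0,0,0],[0.02,0.05,2.15],0],[[0,0,0],[0.02,0.05,2.2],0],[[0,0,0],[0.02,0.05,2.2],0]]}'
```

```text
time_s: 23.8
tool_pos: [0.5643, 0.1217, 0.0708]
orientation: [-2.226, -2.217, 0.0]
contact_force: [1.1, -0.2, -0.8]
opening: 0.0437
grip_force: 61.6
```

```bash
python3 -m creep '{"motion":[[[0,0,0],[0,0,0.04],0],[[0,0,0],[0,0,0.07],0],[[0,0,0],[0,0,0.07],0]]}'
```

```text
time_s: 24.1
tool_pos: [0.5646, 0.1218, 0.069]
orientation: [2.226, 2.216, 0.001]
contact_force: [-1.8, -0.8, 5.3]
opening: 0.0439
grip_force: 62.2
```

```bash
python3 -m creep '{"motion":[[[0,0,0],[0,0,0],1],[[0,0,0],[0,0,0],1],[[0,0,0],[0,0,0],1],[[0,0,0],[0,0,0],1],[[0,0,0],[0,0,-0.3],1],[[0,0,0],[0,0,-0.8],1],[[0,0,0],[0,0,-1.6],1],[[0,0,0],[0,0,-2.4],1],[[0,0,0],[0,0,-2.8],1],[[0,0,0],[0,0,-2.8],1],[[0,0,0],[0,0,-2.8],1]]}'
python3 - <<'E'
from h import *
plan((.588,-.348,.12))
f=bot.grab_frame('wrist'); save(f,'w10.png')
for x in (.5646,):
  for z,r in ((.088,.023),(.088,.020)): print([proj(f,(x+dx,.1218+dy,z)).round(1) for dx,dy in ((0,0),(r,0),(-r,0),(0,r),(0,-r))])
for o in bot.outline_of('wrist','adapter')[:1]:
    ys,xs=np.where(o['region']); print(o['score'],o['uv'],xs.min(),ys.min(),xs.max(),ys.max())
E
```

```text
time_s: 25.2
tool_pos: [0.5641, 0.1215, 0.1797]
orientation: [2.226, 2.217, -0.001]
contact_force: [-0.2, -0.6, -1.3]
opening: 0.0853
grip_force: 0.0
turn [-0.    0.   -0.03] at [0.5641 0.1215 0.1797] t 25.2
(0.588, -0.348, 0.12) shift [-11.73   0.65   1.5 ]
[array([251.3, 193.6]), array([276.2, 193.5]), array([226.5, 193.7]), array([251.3, 169.1]), array([251.4, 216.7])]
[array([251.3, 193.6]), array([273. , 193.5]), array([229.7, 193.6]), array([251.3, 172.4]), array([251.4, 213.7])]
0.64 [247.0, 184.8] 223 154 279 215
```

View pics/w10.png

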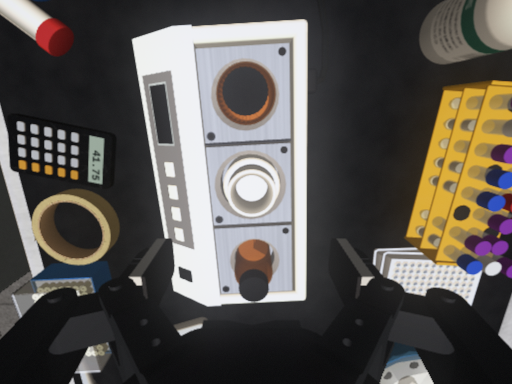

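The adapter stands in the wide bore with its rim centred at about (252,192), and both bottles stand upright. The adapter axis is about (.565,.1225). Last is the vial.

```bash
python3 -m creep '{"motion":[[[0,0,0],[-11.73,0.65,0],1],[[0,0,0],[-11.73,0.65,0],1],[[0,0,0],[-11.73,0.65,0],1],[[0,0,0],[-11.73,0.65,0],1],[[0,0,0],[-11.73,0.65,0],1],[[0,0,0],[-11.73,0.65,0],1],[[0,0,0],[-11.73,0.65,0],1],[[0,0,0],[-11.73,0.65,0.5],1],[[0,0,0],[-11.73,0.65,1],1],[[0,0,0],[-11.73,0.65,1.5],1],[[0,0,0],[-11.73,0.65,1.5],1],[[0,0,0],[-11.73,0.65,1.5],1],[[0,0,0],[-11.73,0.65,1.5],1],[[0,0,0],[-11.73,0.65,1.5],1]]}'
python3 - <<'E'
from h import *
plan((.588,-.348,.031))
f=bot.grab_frame('wrist'); save(f,'w11.png')
for z,r in ((0,.013),(.062,.011)): print(z,[proj(f,(.588+dx,-.348+dy,z)).round(1) for dx,dy in ((0,0),(r,0),(-r,0),(0,r),(0,-r))])
for o in bot.outline_of('wrist','vial')[:1]:
    ys,xs=np.where(o['region']); print(o['score'],o['uv'],xs.min(),ys.min(),xs.max(),ys.max())
E
```

```text
time_s: 26.7
tool_pos: [0.5894, -0.3461, 0.1213]
orientation: [2.223, 2.218, 0.001]
contact_force: [0.0, -0.6, -0.3]
opening: 0.0854
grip_force: 0.0
turn [ 0.01  0.   -0.01] at [ 0.5894 -0.3461  0.1213] t 26.7
(0.588, -0.348, 0.031) shift [-0.05 -0.04  2.26]
0 [array([249.3, 187. ]), array([261.8, 187. ]), array([236.7, 187. ]), array([249.2, 174.8]), array([249.3, 199. ])]
0.062 [array([248.9, 208.1]), array([262.5, 208.1]), array([235.3, 208.2]), array([248.8, 195.2]), array([248.9, 220.7])]
0.57 [249.0, 198.6] 234 178 263 221
```

View pics/w11.png

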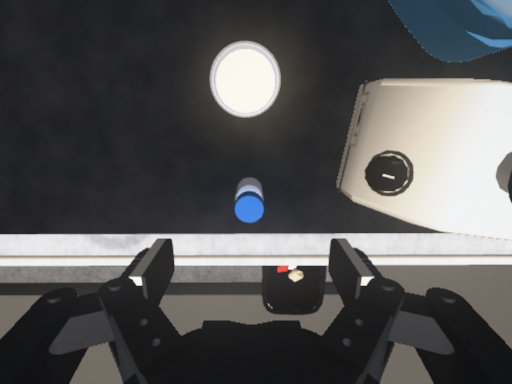

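The vial's cap at (249,207) matches the prediction (249,208). I pre-narrow the fingers, clear of the beige device, and grasp.

```bash
python3 -m creep '{"motion":[[[0,0,0],[-0.06,-0.03,0.3],0.65],[[0,0,0],[-0.06,-0.03,0.7],0.65],[[0,0,0],[-0.06,-0.03,1.2],0.65],[[0,0,0],[-0.06,-0.03,1.7],0.65],[[0,0,0],[-0.06,-0.03,2.1],0.65],[[0,0,0],[-0.06,-0.03,2.26],0.65],[[0,0,0],[-0.06,-0.03,2.26],0.65],[[0,0,0],[-0.06,-0.03,2.26],0],[[0,0,0],[-0.06,-0.03,2.26],0],[[0,0,0],[-0.06,-0.03,2.26],0],[[0,0,0],[-0.06,-0.03,2.26],0],[[0,0,0],[-0.06,-0.03,2.26],0],[[0,0,0],[-0.06,-0.03,2.26],0]]}' 25
python3 -c "
from h import *
plan((.565,.1225,.16))"
```

```text
time_s: 28.1
tool_pos: [0.5879, -0.3504, 0.0309]
orientation: [2.225, 2.215, 0.001]
contact_force: [-0.4, -0.2, 5.4]
opening: 0.0254
grip_force: 24.9
turn [ 0.01  0.01 -0.03] at [ 0.5879 -0.3504  0.0309] t 28.1
(0.565, 0.1225, 0.16) shift [11.82 -0.62 -3.24]
```

```bash
python3 -m creep '{"motion":[[[0,0,0],[0,0,-0.8],0],[[0,0,0],[0,0,-1.8],0],[[0,0,0],[0,0,-2.8],0],[[0,0,0],[0.6,-0.03,-3.6],0],[[0,0,0],[1.7,-0.09,-3.8],0],[[0,0,0],[2.8,-0.15,-3.8],0],[[0,0,0],[3.9,-0.2,-3.8],0],[[0,0,0],[5,-0.26,-3.8],0],[[0,0,0],[6.1,-0.32,-3.8],0],[[0,0,0],[7.2,-0.38,-3.8],0],[[0,0,0],[8.3,-0.44,-3.8],0],[[0,0,0],[9.4,-0.5,-3.8],0],[[0,0,0],[10.4,-0.55,-3.8],0],[[0,0,0],[11.3,-0.6,-3.8],0],[[0,0,0],[11.82,-0.62,-3.8],0],[[0,0,0],[11.82,-0.62,-3.8],0],[[0,0,0],[11.82,-0.62,-3.4],0],[[0,0,0],[11.82,-0.62,-3],0],[[0,0,0],[11.82,-0.62,-2.7],0],[[0,0,0],[11.82,-0.62,-2.7],0]]}'
python3 - <<'E'
from h import *
plan((.565,.1225,.13),(.565,.1225,.0929))
f=bot.grab_frame('wrist'); save(f,'w12.png',(128,96,384,288),3)
r=.023
print([proj(f,(.565+dx,.1225+dy,.088)).round(1) for dx,dy in ((0,0),(r,0),(-r,0),(0,r),(0,-r))],proj(f,(.565,.1225,.102)))
E
```

```text
time_s: 30.1
tool_pos: [0.5629, 0.1213, 0.1348]
orientation: [-2.226, -2.213, 0.006]
contact_force: [-0.3, -0.2, -0.0]
opening: 0.0255
grip_force: 24.7
turn [-0.03  0.01 -0.04] at [0.5629 0.1213 0.1348] t 30.1
(0.565, 0.1225, 0.13) shift [0.03 0.05 0.12]
(0.565, 0.1225, 0.0929) shift [0.03 0.06 1.05]
[array([253.7, 210.1]), array([284., 210.]), array([223.5, 210.2]), array([253.7, 180.9]), array([253.8, 237.5])] [253.82838929 217.19757765]
```

View pics/w12.png

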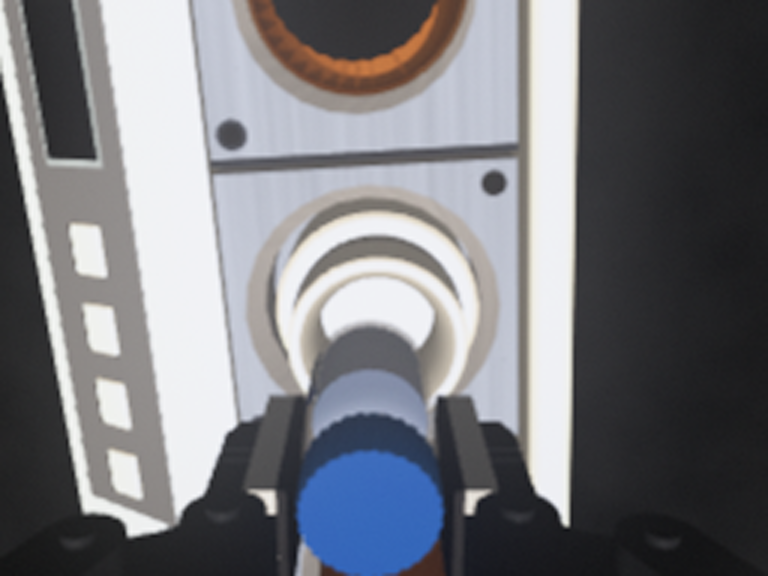

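The wrist view shows the vial above the adapter mouth, with the neck ring about 1 mm from plan. I lower it.

```bash
python3 -m creep '{"motion":[[[0,0,0],[0,0.04,0.2],0],[[0,0,0],[0,0.04,0.35],0],[[0,0,0],[0,0.04,0.5],0],[[0,0,0],[0,0.04,0.65],0],[[0,0,0],[0,0.04,0.8],0],[[0,0,0],[0,0.04,0.95],0],[[0,0,0],[0,0.04,1.05],0],[[0,0,0],[0,0.04,1.08],0],[[0,0,0],[0,0.04,1.08],0]]}'
```

```text
time_s: 31.05
tool_pos: [0.5659, 0.1229, 0.0944]
orientation: [-2.226, -2.217, 0.0]
contact_force: [0.1, 0.1, 0.0]
opening: 0.0251
grip_force: 24.7
```

```bash
python3 -m creep '{"motion":[[[0,0,0],[0,0,0.04],0],[[0,0,0],[0,0,0.06],0],[[0,0,0],[0,0,0.06],0]]}'
```

```text
time_s: 31.35
tool_pos: [0.5662, 0.123, 0.0928]
orientation: [2.226, 2.216, 0.001]
contact_force: [-1.6, -0.5, 4.4]
opening: 0.025
grip_force: 25.1
```

Contact comes at the expected seat height (.0928 against .0929). I release and back off.

```bash
python3 -m creep '{"motion":[[[0,0,0],[0,0,0],0.7],[[0,0,0],[0,0,0],0.7],[[0,0,0],[0,0,0],0.7],[[0,0,0],[0,0,0],0.7],[[0,0,0],[0,0,-0.3],0.7],[[0,0,0],[0,0,-0.8],0.7],[[0,0,0],[0,0,-1.6],0.7],[[0,0,0],[0,0,-2.6],1],[[0,0,0],[0,0,-3.4],1],[[0,0,0],[0,0,-3.4],1],[[0,0,0],[0,0,-3.4],1]]}'
python3 - <<'E'
from h import *
f=bot.grab_frame('wrist'); a=f['frame'][:,:,::-1][60:330,150:350]
print('vial top/adapter pred',proj(f,(.566,.123,.124)),proj(f,(.566,.123,.088)))
for X,q in (((.56,.209,.126),'L'),((.566,.033,.110),'S')): print(q,proj(f,X))
g=bot.grab_frame('scene'); b=g['frame'][:,:,::-1][140:260,130:350]
print('scene',[proj(g,X).round(1) for X in ((.566,.123,.124),(.56,.209,.126),(.566,.033,.110))])
a=cv2.resize(a,(400,540),interpolation=cv2.INTER_CUBIC); b=cv2.resize(b,(396,216),interpolation=cv2.INTER_CUBIC)
c=np.zeros((540,800,3),np.uint8); c[:,:400]=a; c[:216,404:]=b; cv2.imwrite('pics/end.png',c)
print(bot.get_state()['time_s'])
E
```

```text
time_s: 32.45
tool_pos: [0.5663, 0.1231, 0.2295]
orientation: [2.225, 2.216, 0.003]
contact_force: [-0.2, -0.2, -0.8]
opening: 0.0851
grip_force: 0.0
vial top/adapter pred [250.27925303 189.74060934] [250.3087714  180.43953452]
L [242.9324787   95.88788638]
S [250.66707521 262.95320082]
scene [array([205.2, 180.4]), array([178.1, 191.8]), array([232. , 174.4])]
32.55
```

View pics/end.png

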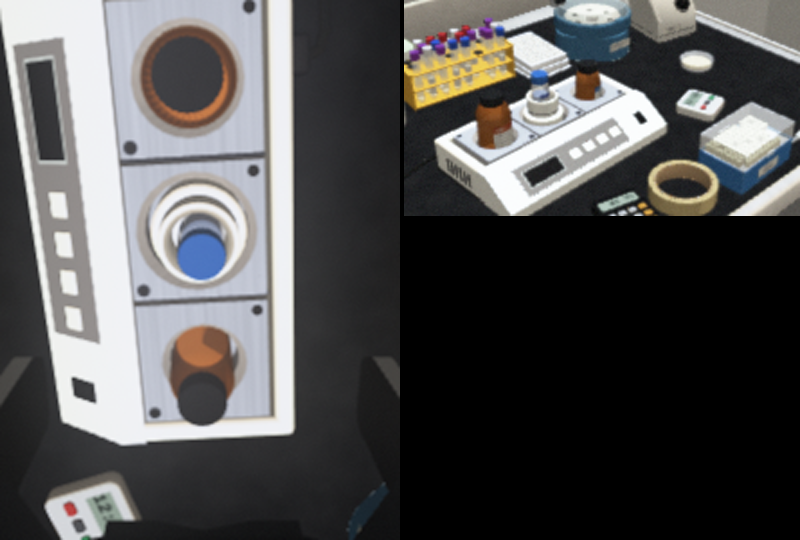

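The final views show both bottles upright in their bores. The vial cap is at full-frame (251,187), predicted (250,190), so it is fully down in the adapter. The dish and timer have not moved. I hand the job in.

```bash
python3 -c "
from station import bot
print(bot.sign_off())"
```

```text
the job is handed in; nothing more can be done
None
```

The dry bath is loaded and handed in at about 33 s: both bottles, the adapter and the vial are upright, fully down and released, and the dish and timer were not touched (sign-off returned no verdict).

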